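# Seat a movement-carrier bar along a sprung test rail

### The arm

A 7-joint arm with a two-finger parallel gripper is mounted at the origin on the work surface. World frame = base frame: x ahead of the robot, y to its left, z up, the work surface at z = 0. Lengths are in m, angles in degrees, forces in N, time in s.
With the tool pointing down it reaches from about 0.425 to 0.875 m from the base axis. Payload 4.7 kg.
Tool frame: the origin (TCP) lies between the finger pads; the fingertips stand 19 mm ahead of it and the grasp point (between the pads) is the TCP; x points along the fingers, z is the direction in which the jaws open and shut, and the axes are right-handed (so a half turn about x gives the same grasp; the last joint's range is limited). The gripper opens to 87 mm and grips with 3 to 60 N. Pads are 19 mm wide; open, the fingers measure 117 mm over their backs; the gripper's body (75 mm by 190 mm) begins 51 mm behind the grasp point.
Start: joints at [0.808, 18.392, -4.016, 83.108, 1.295, 78.541, -3.26], TCP at [0.65, -0, 0.242] pointing down, gripper open.
Joint ranges: [-163.93, 163.93], [-17.29, 119.83], [-79.2, 71.16], [3.27, 140.29], [-89.18, 269.18], [5.43, 117.66], [-154.24, 154.24]. Speed limits (degrees/s): [147.25, 147.25, 180, 180, 180, 180, 180].

### API

Orientations are given as [roll, pitch, yaw] about the fixed x, y, z axes, in that order (R = Rz(yaw) Ry(pitch) Rx(roll)).
In Python, from cell import monitor, read_camera, camera_model, env, regions_of gives the robot as it stands. The module is installed in compiled form; this text tells all that it offers.
- The arm moves only by the tool step_arm, never from a script. Its argument "deltas" is a list of rows, each a list of 5 numbers: the gripper's target within -1 to 1 (fully open at 1, half-way at 0, shut at -1), then the shift along the tool's x, y, z in m, then the turn about the tool's x in degrees. A call has 1 to 12 rows; each row is the pose to reach, as a shift and turn from the pose commanded when the call began, along the tool's axes at that moment; what a row does not reach only later rows make up. A row lasts 1/8 s, in which the tool goes at most 62.5 mm and 10.7 degrees, less where a joint would pass 70% of its speed; a pose out of reach is approached as far as the arm can. A call with a gripper value outside its range is refused whole. The fingers move at their own pace and stop on an object; "newtons" is the grip in N (left out, the last holds). Time passes only in rows, so rows that repeat a pose let the fingers close. It gives the time, the measured TCP pose, the force and the opening at its end, in the units of the state.
- monitor.get_obs(): the state, without advancing time (a new reading comes with each control period).
- read_camera(name): name is "scene" or "side" or "wrist"; returns (picture, depth): 420x560x3 uint8, red, green, blue; 420x560 float32, m along the optical axis (not along the pixel's ray), 0 where there is no reading.
- camera_model(name): a dict with "fx", "fy", "cx", "cy" (pixels), "xyz" and "attitude" of the camera in the world. Camera axes: x right, y down, z forward; pixel columns grow to the right and rows downward; lengths in m; the calibration is good to about 2 mm. A picture is of the moment at which its call begins: read the wrist's pose just before it. camera_model takes no time and is no camera call; for the wrist camera it gives the pose at the moment of the call.
- env.sign_off(): hands the job in, once; it reports no verdict.
Trained networks look in the newest picture that a camera, given by its name, has taken for a name from the list of things; names that differ only in an ending like _2 or _b are one class to them, and where a whole thing is asked for, a point or a joint stands for the part that bears it (a point fixed in the world has none). Each returns a list of dicts, best first, with "p" (0 to 1); they miss things now and then, are a little off and sometimes report something else, mostly with a low value. They report only what shows in the picture. A call takes as long as a camera call.
- regions_of(camera, thing): "pixels" (420x560 bool, what is visible of it) and "pixel" ([column, row] in pixels, amid what is visible of it).
The state is a dict: "time_s": time; "qpos": joint angles; "joint_velocities": joint speeds; "effort": joint torques, N m; "tool_pos": TCP position; "tool_rot": TCP orientation; "force": force on the tool from outside, world axes, zero at the start; "wrist_torque": the same for the moment, N m; "grip_width": finger opening in m.
Only numpy, scipy, OpenCV 4.12 (cv2) and the standard library are available. Lean on these libraries where they do the work, as an engineer would, in place of code of your own. Each camera call takes 0.05 s, during which the arm holds its last target. There are 200 camera calls.

### The job

Slide the aluminium carrier bar across the fixture plate, without lifting it, and seat it against the black sprung strip of the blue rail: press its red end against the strip first, pushing on the red cap, then its green end, pushing on the green cap, going back to either cap as often as needed. Leave the bar flat, parallel to the rail, roughly centred along it and bearing on the strip along its whole length, and let go. Press gently, since the strip bruises under a hard push, and do not disturb the things standing around.

Things in the scene. Friction and masses are not known exactly. Their poses are not given: they have to be found in the camera images.
- jig: Grey fixture plate fixed to the bench, 215 x 340 x 10 mm. Origin in its underside, at bench height; +x points across the plate to the rail (away from the robot at yaw 0), +y left along the rail, z up. It spans x -130 to +85 mm, y -170 to +170 mm. The bar slides on its top.
- rail: Blue painted rail fixed on the plate, 25 (x) x 330 (y) x 34 (z) mm. Origin at the middle of the foot of its metal front face, on the plate top (jig x = 50 mm, z = 10 mm); axes parallel to the jig's; the metal runs from x = 0 to +25 mm.
- rail_face (a point): Middle of the rail's metal front face, 15 mm above the plate. A black strip, 326 x 22 mm, lies parallel before it, 4 to 26 mm above the plate: its front stands 6 to 14 mm proud of this face, towards the bar, set anew each time and not reported. It yields evenly on springs of 12 N per mm, at most 6 mm, and bruises above 18 N.
- catch_left (a point): Crest of the left yellow spring catch, a ridge 22 mm long in jig y, 8 mm proud of the plate, with 45 degree flanks reaching the plate 8 mm either side. The bar slides over it and presses it down (1 to 2 N upwards); as the bar comes home it rises behind the bar's rear lower edge. 55 mm before the rail's metal face.
- catch_right (a point): Crest of the right yellow spring catch, like the left one, 212 mm to its right.
- bar: Loose carrier bar, aluminium with plastic end caps, 40 (x) x 260 (y) x 26 (z) mm, 0.74 kg, lying askew before the catches. Origin in the centre of its underside; y along it to the red end, x to the rail. Three brass discs, 32 mm across, 4 mm high, on top at y = -60, 0, +60 mm. Sliding friction about 3 to 6 N. Seated, its rail-frame x is -26 to -34 mm, according to the strip.
- cap_red: Red plastic cap forming the bar's +y end, 40 (x) x 30 (y) x 26 (z) mm, flush with the bar. Origin in the centre of its underside, at y = +115 mm in the bar frame; same axes as the bar.
- cap_green: Green plastic cap forming the bar's -y end, 40 (x) x 30 (y) x 26 (z) mm, flush with the bar. Origin in the centre of its underside, at y = -115 mm in the bar frame; same axes as the bar.
- mic_stand: Bystander: black test stand, U-shaped foot 90 x 90 mm with a barrel on a post, 78 mm high, 0.5 kg, to the left of the fixture. Origin under its centre.
- parts_jar: Bystander: clear parts jar with blue lid, 50 mm across, 50 mm high, to the right of the fixture. Origin under its centre.
- loupe: Bystander: black eye loupe, 34 mm across, 28 mm high, to the right of the fixture. Origin under its centre.

How it is judged (in metres and radians):
On the way, in this order (a step that is already met when the one before it is completed fails the run):
1. the red end is pressed against the strip, by a push of the fingers on the red cap (at least 2 N on the strip, fingers on the cap) (contact force between the fingers and cap_red above 0.5 N and contact force between bar and rail above 2 N and x of cap_red in the frame of rail above -0.046 m), for 0.1 s.
2. then the green end is pressed against the strip, by a push of the fingers on the green cap (at least 2 N on the strip, fingers on the cap) (contact force between the fingers and cap_green above 0.5 N and contact force between bar and rail above 2 N and x of cap_green in the frame of rail above -0.046 m), for 0.1 s.
At the end, for the whole second after the job is handed in: The bar lies flat on the plate, at rest and released, parallel to the rail within 0.01 rad, bearing on the strip with at least 0.3 N, its middle within 35 mm of the rail's middle along the rail (angle between the y axis of bar and the y axis of rail, either way round below 0.01 rad and contact force between bar and rail above 0.3 N and x of bar in the frame of rail above -0.038 m and y of bar in the frame of rail between -0.035 and 0.035 m and z of bar in the frame of rail below 0.003 m and angle between bar's own z axis and vertical below 0.03 rad and linear speed of bar below 0.01 m/s and contact force between the fingers and bar below 0.1 N); the robot touches nothing.
It fails at once if the bar is pushed on the rail and its strip with more than 18 N (contact force between bar and rail above 18 N).
It fails at once if the bar is lifted more than 15 mm off the plate (z of bar in the frame of rail above 0.015 m).
It fails at once if a bystander is shifted more than 20 mm (distance of any of mic_stand, parts_jar, loupe from where it was at the start of the episode above 0.02 m).
It also fails if it takes over 72 s, if anything falls off the work surface, if the arm or the gripper's body presses on something with over 40 N, if the wrist force passes 120 N, or if a joint passes its speed limit or range.

## Working session

There is one attempt and no reset: what is moved stays moved. The work goes in short steps, Python scripts to look and compute and a tool call to move; the robot and the scene stay as the last step left them, time stands still between calls to the robot, and variables do not carry over. Pictures are saved under pics/ and viewed, about 8 in all and at most 12, crops included, and the job is handed in when it is done.

Besides the shell and the picture viewer there is one more tool, called after "Request:" as name([rows], argument=value, ...), one row to a line, values as JSON. step_arm: Moves the arm, as the interface text tells. Its arguments: {"type":"object","properties":{"deltas":{"type":"array"},"newtons":{"type":"number"}},"required":["deltas"]}

```bash
mkdir -p pics
cat > h.py <<'E'
import numpy as np, cv2
from scipy.spatial.transform import Rotation as R
from cell import monitor, read_camera, camera_model, env, regions_of
def rot(a):
    a=np.array(a,float)
    return R.from_euler('xyz',a,degrees=True).as_matrix() if a.size==3 else a.reshape(3,3)
def world(cam,dep,mask,m=None):
    m=m or camera_model(cam)
    v,u=np.nonzero(mask&(dep>0)); z=dep[v,u]
    p=np.c_[(u-m['cx'])/m['fx']*z,(v-m['cy'])/m['fy']*z,z]
    return p@rot(m['attitude']).T+np.array(m['xyz'])
E
python3 - <<'E'
from h import *
print(monitor.get_obs()); 
for c in ['scene','side']:
    print(c,camera_model(c))
    im,d=read_camera(c); cv2.imwrite(f'pics/{c}0.png',im[:,:,::-1])
    for t in ['bar','cap_red','cap_green','rail','jig','catch_left','mic_stand','parts_jar','loupe']:
        for r in regions_of(c,t)[:2]:
            p=world(c,d,r['pixels'])
            print(t,round(r['p'],2),r['pixel'],len(p),np.median(p,0).round(3) if len(p) else '',np.percentile(p,[2,98],axis=0).round(3).tolist() if len(p) else '')
E
```

```text
{'time_s': 0.0, 'qpos': array([ 0.80754204, 18.44032948, -4.01737436, 83.17347549,  1.29695724,
       78.54021236, -3.25939537]), 'joint_velocities': array([-0.01032225,  0.06563386,  0.04176779,  0.01024532, -0.01554497,
       -0.06695124, -0.04892762]), 'effort': array([-2.58547143e-04, -4.91284704e+01, -4.03903294e-01, -3.12526345e+01,
       -6.40594075e-02,  4.37659642e-02,  1.61017233e-04]), 'tool_pos': array([ 6.49496475e-01, -3.67765439e-05,  2.40459840e-01]), 'tool_rot': array([-176.33063408,   89.89111714, -176.32571389]), 'force': array([0.06626486, 0.3063052 , 0.449537  ]), 'wrist_torque': array([-0.0449684,  0.047295 ,  0.0020533]), 'grip_width': 0.08668512267906144}
scene {'fx': 381.2670539281622, 'fy': 381.2670539281622, 'cx': 279.73717068825016, 'cy': 209.40925509664373, 'xyz': array([0.91700406, 0.48470325, 0.85922637]), 'attitude': array([-142.09681272,    0.31899294,  142.57622782])}
bar 0.78 [299.6, 243.9] 1699 [0.557 0.083 0.037] [[0.53, -0.057, 0.011], [0.572, 0.195, 0.043]]
cap_red 0.84 [323.7, 270.5] 229 [0.557 0.185 0.036] [[0.536, 0.168, 0.017], [0.573, 0.
[... 1065 characters left out ...]
3 [276.3, 229.8] 295 [ 0.546 -0.062  0.035] [[0.526, -0.068, 0.011], [0.565, -0.036, 0.038]]
cap_green 0.56 [303.8, 216.2] 6137 [0.62  0.003 0.011] [[0.497, -0.114, 0.007], [0.698, 0.207, 0.046]]
rail 0.66 [330.1, 201.7] 1524 [0.678 0.018 0.043] [[0.657, -0.104, 0.013], [0.704, 0.213, 0.05]]
jig 0.74 [303.6, 214.3] 6222 [0.62  0.006 0.011] [[0.497, -0.114, 0.007], [0.699, 0.212, 0.046]]
catch_left 0.81 [304.1, 216.3] 6517 [0.618 0.004 0.011] [[0.495, -0.115, 0.002], [0.701, 0.214, 0.046]]
mic_stand 0.67 [271.2, 136.6] 500 [0.57  0.362 0.02 ] [[0.499, 0.327, 0.002], [0.606, 0.438, 0.078]]
parts_jar 0.83 [322.9, 335.1] 843 [ 0.596 -0.354  0.049] [[0.576, -0.367, 0.007], [0.619, -0.324, 0.052]]
```

Run:
```python
from h import *
print(rot(monitor.get_obs()['tool_rot']).round(3))
def fit(p,name):
    xy=p[:,:2].astype(np.float32); r=cv2.minAreaRect(xy)
    b=cv2.boxPoints(r); c=np.mean(xy,0)
    vx,vy,x0,y0=cv2.fitLine(xy,cv2.DIST_HUBER,0,.001,.001).ravel()
    if vy<0: vx,vy=-vx,-vy
    print(name,len(p),'dir yaw',np.degrees(np.arctan2(-vx,vy)).round(2),'x at y0',x0,y0,'rect',r)
for c in ['scene','side']:
    im,d=read_camera(c)
    big=cv2.resize(im[120:330,150:430] if c=='scene' else im[110:290,180:420],None,fx=2.8,fy=2.8,interpolation=cv2.INTER_CUBIC)
    cv2.imwrite(f'pics/{c}c.png',big[:,:,::-1])
    p=world(c,d,np.ones(d.shape,bool))
    q=p[(p[:,2]>.030)&(p[:,2]<.0395)&(p[:,0]<.6)&(p[:,0]>.5)&(p[:,1]>-.1)&(p[:,1]<.23)]; fit(q,c+' bartop')
    q=p[(p[:,2]>.0415)&(p[:,2]<.048)&(p[:,0]>.6)&(p[:,0]<.75)&(p[:,1]>-.15)&(p[:,1]<.26)]; fit(q,c+' railtop')
```

```text
[[ 0. -0.  1.]
 [-0.  1.  0.]
 [-1. -0.  0.]]
scene bartop 1104 dir yaw -1.01 x at y0 0.5522799 0.076305866 rect ((0.5502718091011047, 0.06552989780902863), (0.26179978251457214, 0.04228701442480087), 88.83771514892578)
scene railtop 1145 dir yaw 3.23 x at y0 0.6868922 0.076558806 rect ((0.6871762275695801, 0.062073297798633575), (0.026367807760834694, 0.33040446043014526), 3.1000125408172607)
side bartop 838 dir yaw -1.41 x at y0 0.54804707 0.055280305 rect ((0.5481107234954834, 0.06545134633779526), (0.2652583420276642, 0.040146518498659134), 89.03367614746094)
side railtop 740 dir yaw 3.17 x at y0 0.68550193 0.03690396 rect ((0.6848328709602356, 0.059691548347473145), (0.025875337421894073, 0.33073070645332336), 3.04884672164917)
```

View pics/scenec.png

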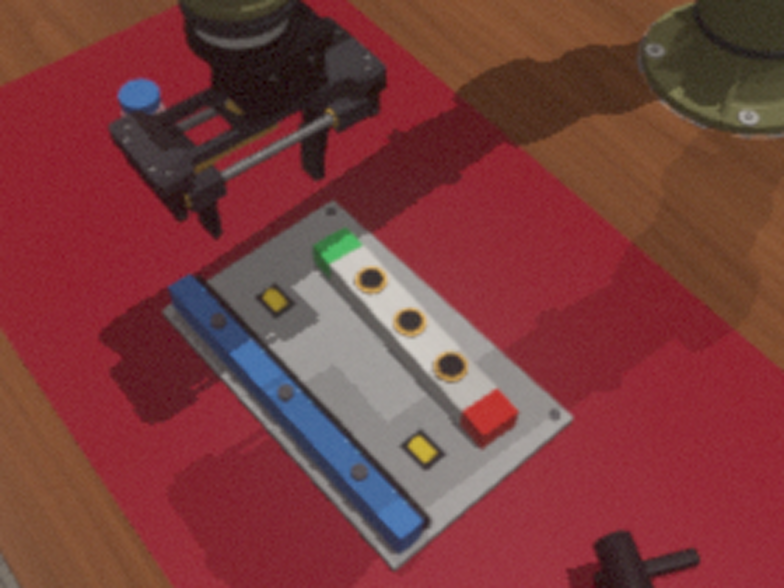

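View pics/sidec.png

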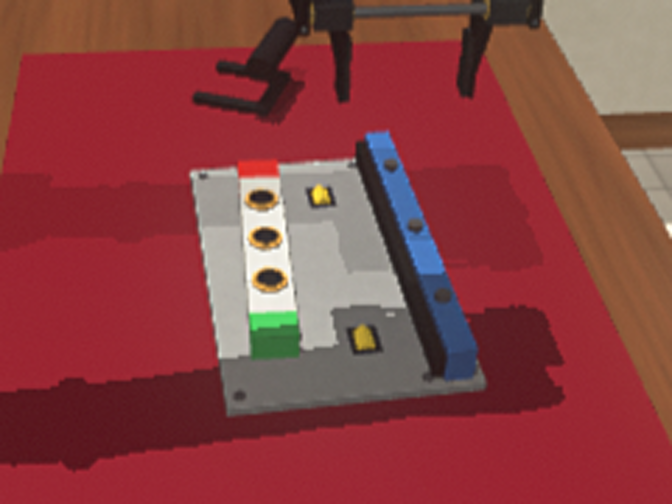

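Request:
step_arm([
  [-1,0,0.023,-0.02,-0.5],
  [-1,0,0.046,-0.04,-1],
  [-1,0,0.07,-0.06,-1.5],
  [-1,0,0.093,-0.08,-2],
  [-1,0,0.116,-0.1,-2.5],
  [-1,0.03,0.14,-0.12,-3.1],
  [-1,0.06,0.163,-0.14,-3.1],
  [-1,0.09,0.185,-0.16,-3.1],
  [-1,0.12,0.185,-0.16,-3.1],
  [-1,0.15,0.185,-0.16,-3.1],
  [-1,0.15,0.185,-0.16,-3.1],
  [-1,0.15,0.185,-0.16,-3.1],
], newtons=20)

```text
time_s: 2.6
tool_pos: [0.4908, 0.1852, 0.0927]
tool_rot: [16.5, 89.9, 19.6]
force: [-0.3, 0.3, 0.1]
grip_width: 0.0003
```

Request:
step_arm([
  [-1,0.02,0,0,0],
  [-1,0.04,0,0,0],
  [-1,0.053,0,0,0],
  [-1,0.053,0,0,0],
  [-1,0.053,0,0.004,0],
  [-1,0.053,0,0.008,0],
  [-1,0.053,0,0.012,0],
  [-1,0.053,0,0.016,0],
  [-1,0.053,0,0.018,0],
])

```text
time_s: 3.72
tool_pos: [0.5084, 0.186, 0.0386]
tool_rot: [6.4, 90.0, 9.5]
force: [-0.3, -0.3, 0.7]
grip_width: 0.0004
```

```bash
cat > look.py <<'E'
from h import *
import sys
O=np.array([0.6735,0.060]); a=np.radians(3.1); n=np.array([np.cos(a),np.sin(a)]); t=np.array([-np.sin(a),np.cos(a)])
o=monitor.get_obs(); tp=o['tool_pos']; print('t',round(o['time_s'],2),'tcp rail',((tp[:2]-O)@n).round(4),((tp[:2]-O)@t).round(4),tp[2].round(4),'F',o['force'].round(2), 'Fn',(o['force'][:2]@n).round(2))
def bar(c):
    im,d=read_camera(c); p=world(c,d,np.ones(d.shape,bool))
    X=(p[:,:2]-O)@n; Y=(p[:,:2]-O)@t
    lab=[]
    hsv=cv2.cvtColor(im,cv2.COLOR_RGB2HSV)
    v,u=np.nonzero(d>0); px=hsv[v,u].astype(int)
    top=(p[:,2]>.0335)&(p[:,2]<.039)&(np.abs(Y)<.2)&(X>-.18)&(X<-.005)&((px[:,1]<70)&(px[:,2]>110))
    q=np.c_[X,Y][top].astype(np.float32); r=cv2.minAreaRect(q)
    vx,vy,_,_=cv2.fitLine(q,cv2.DIST_HUBER,0,.001,.001).ravel()
    print(c,'bar white n',len(q),'rel yaw',np.degrees(np.arctan2(-vx*np.sign(vy),abs(vy))).round(2),'rect',np.round(r[0],4),np.round(r[1],4),np.round(r[2],2),'z',np.median(p[top,2]).round(4))
    return im
for c in sys.argv[2:]:
    im=bar(c)
    cr=im[120:330,150:430] if c=='scene' else im[110:290,180:420]
    cv2.imwrite(f'pics/{c}_{sys.argv[1]}.png',cv2.resize(cr,None,fx=2.8,fy=2.8,interpolation=cv2.INTER_CUBIC)[:,:,::-1])
E
python3 look.py 1 scene side
```

```text
t 3.73 tcp rail -0.1581 0.1347 0.0386 F [-0.26 -0.29  0.69] Fn -0.28
scene bar white n 481 rel yaw -5.11 rect [-0.1043  0.0319] [0.3002 0.0853] 67.81 z 0.0367
side bar white n 482 rel yaw -3.98 rect [-0.1249  0.0117] [0.2042 0.04  ] 85.98 z 0.0365
```

View pics/scene_1.png

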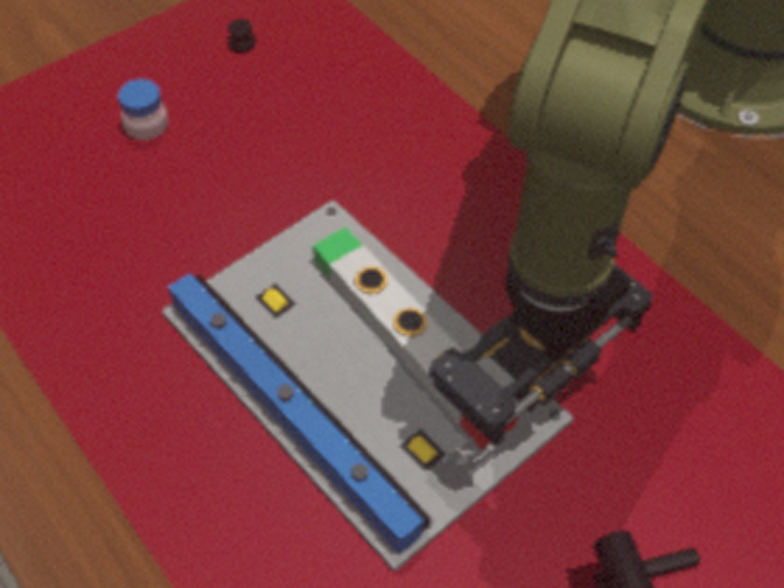

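Request:
step_arm([
  [-1,0,-0.006,0.003,0],
  [-1,0,-0.006,0.007,0],
  [-1,0,-0.006,0.011,0],
  [-1,0,-0.006,0.015,0],
  [-1,0,-0.006,0.019,0],
  [-1,0,-0.006,0.023,0],
  [-1,0,-0.006,0.027,0],
  [-1,0,-0.006,0.031,0],
  [-1,0,-0.006,0.035,0],
  [-1,0,-0.006,0.038,0],
  [-1,0,-0.006,0.038,0],
])

```text
time_s: 5.2
tool_pos: [0.5469, 0.1818, 0.0385]
tool_rot: [-5.1, 89.9, -2.0]
force: [-1.2, -0.8, -0.8]
grip_width: 0.0005
```

```bash
python3 look.py 2 side
```

```text
t 5.2 tcp rail -0.1198 0.1285 0.0385 F [-1.23 -0.77 -0.78] Fn -1.27
side bar white n 498 rel yaw -12.88 rect [-0.1151  0.0114] [0.2021 0.0402] 77.08 z 0.0366
```

View pics/side_2.png

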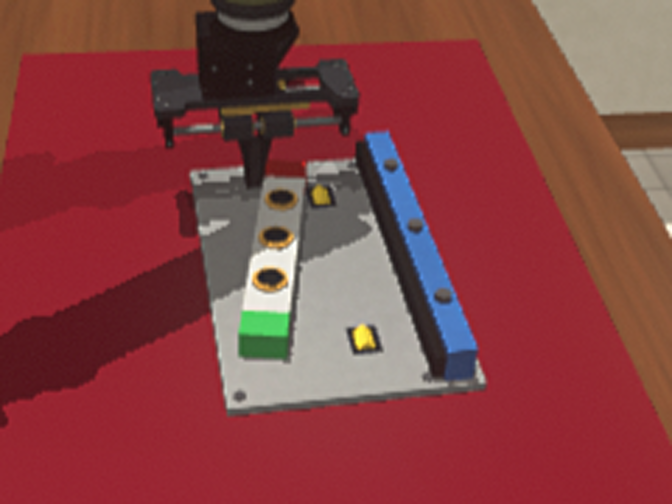

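Request:
step_arm([
  [-1,0,0,-0.02,0],
  [-1,0,0,-0.05,0],
  [-1,0,-0.02,-0.066,0],
  [-1,0,-0.06,-0.066,0],
  [-1,0,-0.1,-0.066,0],
  [-1,0,-0.14,-0.066,0],
  [-1,0,-0.18,-0.066,0],
  [-1,0,-0.21,-0.066,0],
  [-1,0,-0.228,-0.066,0],
  [-1,0,-0.228,-0.064,0],
  [-1,0,-0.228,-0.06,0],
  [-1,0,-0.228,-0.056,0],
])

```text
time_s: 6.75
tool_pos: [0.5033, -0.0474, 0.0387]
tool_rot: [18.9, 90.0, 22.1]
force: [0.8, -0.3, -0.3]
grip_width: 0.0003
```

Request:
step_arm([
  [-1,0,0,0.005,0],
  [-1,0,0,0.01,0],
  [-1,0,0,0.015,0],
  [-1,0,0,0.02,0],
  [-1,0,0,0.025,0],
  [-1,0,0,0.03,0],
  [-1,0,0,0.035,0],
  [-1,0,0,0.04,0],
  [-1,0,0,0.045,0],
  [-1,0,0,0.05,0],
  [-1,0,0,0.055,0],
  [-1,0,0,0.055,0],
])

```text
time_s: 8.25
tool_pos: [0.5586, -0.0454, 0.0388]
tool_rot: [6.4, 89.9, 9.5]
force: [-0.3, 0.4, 0.3]
grip_width: 0.0006
```

```bash
python3 look.py 3 side scene
```

```text
t 8.25 tcp rail -0.1205 -0.099 0.0388 F [-0.29  0.39  0.27] Fn -0.27
side bar white n 20 rel yaw 30.67 rect [-0.0912 -0.0686] [0.026  0.0871] 36.89 z 0.0367
scene bar white n 670 rel yaw 4.51 rect [-0.0881  0.0481] [0.2533 0.0971] 75.01 z 0.0365
```

```bash
python3 - <<'E'
s=open('look.py').read()
s=s.replace("    q=np.c_[X,Y][top]","    m=np.zeros(d.shape,np.uint8); m[v[top],u[top]]=1\n    k,L,st,_=cv2.connectedComponentsWithStats(cv2.morphologyEx(m,cv2.MORPH_CLOSE,np.ones((5,5),np.uint8)))\n    top&=(L[v,u]==1+np.argmax(st[1:,4]))\n    q=np.c_[X,Y][top]")
open('look.py','w').write(s)
E
python3 look.py 3 scene
```

```text
t 8.35 tcp rail -0.1205 -0.099 0.039 F [-0.04 -0.47  0.74] Fn -0.07
scene bar white n 655 rel yaw 4.1 rect [-0.096   0.0197] [0.0426 0.1973] 3.11 z 0.0366
```

View pics/scene_3.png

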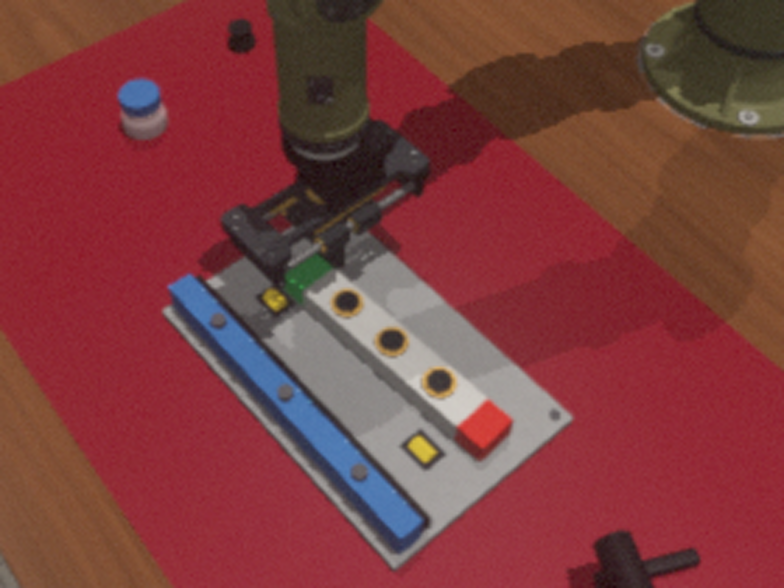

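Request:
step_arm([
  [-1,0,0,-0.015,0],
  [-1,0,0,-0.03,0],
  [-1,0,0.03,-0.03,0],
  [-1,0,0.07,-0.03,0],
  [-1,0,0.11,-0.03,0],
  [-1,0,0.15,-0.03,0],
  [-1,0,0.19,-0.03,0],
  [-1,0,0.22,-0.03,0],
  [-1,0,0.231,-0.03,0],
  [-1,0,0.231,-0.026,0],
  [-1,0,0.231,-0.022,0],
  [-1,0,0.231,-0.018,0],
])

```text
time_s: 9.9
tool_pos: [0.5278, 0.1822, 0.0385]
tool_rot: [-81.2, 90.0, -78.3]
force: [-0.6, -0.6, -0.4]
grip_width: 0.0005
```

Request:
step_arm([
  [-1,0,0,0.005,0],
  [-1,0,0,0.01,0],
  [-1,0,0,0.015,0],
  [-1,0,0,0.02,0],
  [-1,0,0,0.025,0],
  [-1,0,0,0.03,0],
  [-1,0,0,0.035,0],
  [-1,0,0,0.04,0],
  [-1,0,0,0.045,0],
  [-1,0,0,0.05,0],
  [-1,0,0,0.054,0],
  [-1,0,0,0.055,0],
])

```text
time_s: 11.4
tool_pos: [0.5825, 0.1866, 0.0385]
tool_rot: [-68.2, 90.0, -65.1]
force: [-0.4, -0.8, -0.4]
grip_width: 0.0006
```

```bash
python3 look.py 4 side
```

```text
t 11.4 tcp rail -0.0841 0.1313 0.0385 F [-0.44 -0.76 -0.4 ] Fn -0.48
side bar white n 477 rel yaw -13.76 rect [-0.0801  0.0153] [0.2032 0.0399] 76.67 z 0.0366
```

View pics/side_4.png

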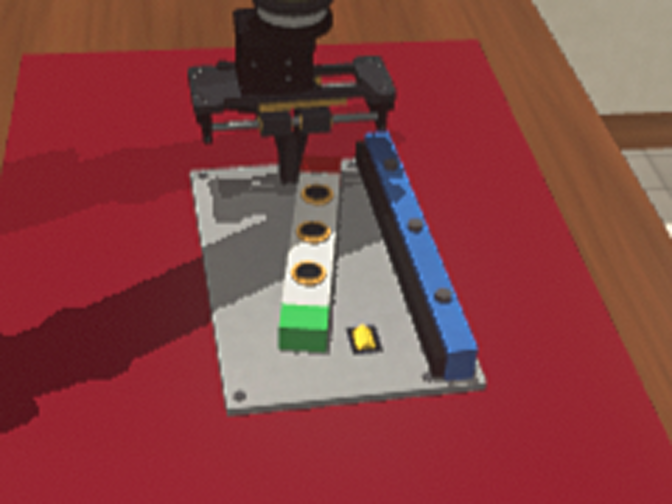

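Request:
step_arm([
  [-1,0,0,-0.02,0],
  [-1,0,0,-0.05,0],
  [-1,0,-0.02,-0.067,0],
  [-1,0,-0.06,-0.067,0],
  [-1,0,-0.1,-0.067,0],
  [-1,0,-0.14,-0.067,0],
  [-1,0,-0.18,-0.067,0],
  [-1,0,-0.21,-0.067,0],
  [-1,0,-0.225,-0.067,0],
  [-1,0,-0.225,-0.064,0],
  [-1,0,-0.225,-0.06,0],
  [-1,0,-0.225,-0.055,0],
])

```text
time_s: 12.95
tool_pos: [0.5398, -0.039, 0.0386]
tool_rot: [55.1, 90.0, 58.4]
force: [-0.0, -0.1, 0.2]
grip_width: 0.0003
```

Request:
step_arm([
  [-1,0,0,0.005,0],
  [-1,0,0,0.01,0],
  [-1,0,0,0.015,0],
  [-1,0,0,0.02,0],
  [-1,0,0,0.025,0],
  [-1,0,0,0.03,0],
  [-1,0,0,0.035,0],
  [-1,0,0,0.04,0],
  [-1,0,0,0.043,0],
  [-1,0,0,0.045,0],
])

```text
time_s: 14.2
tool_pos: [0.5846, -0.0381, 0.0388]
tool_rot: [4.5, 90.0, 7.6]
force: [-3.8, -1.1, 1.5]
grip_width: 0.0004
```

```bash
python3 look.py 5 scene side
```

```text
t 14.2 tcp rail -0.094 -0.0931 0.0388 F [-3.8  -1.06  1.5 ] Fn -3.85
scene bar white n 695 rel yaw -0.47 rect [-0.0624  0.0193] [0.2    0.0414] 89.01 z 0.0367
side bar white n 21 rel yaw 81.54 rect [-0.0579 -0.07  ] [0.011  0.0265] 85.2 z 0.0368
```

Request:
step_arm([
  [-1,0,0,-0.008,0],
  [-1,0,0,-0.016,0],
  [-1,0,0.03,-0.016,0],
  [-1,0,0.07,-0.016,0],
  [-1,0,0.11,-0.016,0],
  [-1,0,0.15,-0.016,0],
  [-1,0,0.19,-0.016,0],
  [-1,0,0.215,-0.016,0],
  [-1,0,0.226,-0.016,0],
  [-1,0,0.226,-0.012,0],
  [-1,0,0.226,-0.008,0],
  [-1,0,0.226,-0.004,0],
])

```text
time_s: 15.8
tool_pos: [0.5688, 0.1855, 0.0385]
tool_rot: [-74.0, 90.0, -71.0]
force: [-0.2, -1.0, -1.0]
grip_width: 0.0002
```

Request:
step_arm([
  [-1,0,0,0.004,0],
  [-1,0,0,0.008,0],
  [-1,0,0,0.012,0],
  [-1,0,0,0.016,0],
  [-1,0,0,0.02,0],
  [-1,0,0,0.023,0],
  [-1,0,0,0.025,0],
  [-1,0,0,0.026,0],
  [-1,0,0,0.027,0],
])

```text
time_s: 16.92
tool_pos: [0.595, 0.1887, 0.0385]
tool_rot: [-23.2, 90.0, -20.1]
force: [-1.1, 1.7, -0.5]
grip_width: 0.0006
```

```bash
python3 look.py 6 side
```

```text
t 16.93 tcp rail -0.0714 0.1328 0.0385 F [-1.13  1.65 -0.52] Fn -1.04
side bar white n 463 rel yaw -6.26 rect [-0.0542  0.0174] [0.1973 0.0403] 83.82 z 0.0365
```

Request:
step_arm([
  [-1,0,0,0.001,0],
  [-1,0,0,0.002,0],
  [-1,0,0,0.003,0],
  [-1,0,0,0.004,0],
  [-1,0,0,0.005,0],
])

```text
time_s: 17.6
tool_pos: [0.6001, 0.1888, 0.0386]
tool_rot: [-68.9, 90.0, -65.8]
force: [-1.9, 0.3, -0.9]
grip_width: 0.0004
```

Request:
step_arm([
  [-1,0,0,0.0005,0],
  [-1,0,0,0.001,0],
  [-1,0,0,0.0015,0],
])

```text
time_s: 17.98
tool_pos: [0.6015, 0.1889, 0.0386]
tool_rot: [-95.3, 90.0, -92.2]
force: [-2.0, 1.0, -1.5]
grip_width: 0.0006
```

Request:
step_arm([
  [-1,0,0,0.0005,0],
  [-1,0,0,0.001,0],
])

```text
time_s: 18.23
tool_pos: [0.6025, 0.189, 0.0386]
tool_rot: [-68.8, 90.0, -65.7]
force: [-1.6, 0.3, -1.2]
grip_width: 0.0006
```

Request:
step_arm([
  [-1,0,0,0.0005,0],
  [-1,0,0,0.001,0],
  [-1,0,0,0.0015,0],
])

```text
time_s: 18.6
tool_pos: [0.604, 0.1891, 0.0386]
tool_rot: [-69.9, 90.0, -66.8]
force: [-0.8, 0.2, -0.4]
grip_width: 0.0007
```

Request:
step_arm([
  [-1,0,0,0.0005,0],
  [-1,0,0,0.001,0],
  [-1,0,0,0.0015,0],
])

```text
time_s: 18.98
tool_pos: [0.6044, 0.1891, 0.0384]
tool_rot: [-168.3, 89.9, -165.2]
force: [-6.4, -0.3, 3.6]
grip_width: 0.0006
```

Request:
step_arm([
  [-1,0,0,0.0005,0],
  [-1,0,0,0.001,0],
])

```text
time_s: 19.23
tool_pos: [0.6046, 0.1892, 0.0384]
tool_rot: [-169.9, 89.8, -166.8]
force: [-7.4, -0.6, 3.1]
grip_width: 0.0005
```

Request:
step_arm([
  [-1,0,0,0.0005,0],
  [-1,0,0,0.0008,0],
  [-1,0,0,0.0008,0],
  [-1,0,0,0.0008,0],
])

```text
time_s: 19.73
tool_pos: [0.6048, 0.1892, 0.0384]
tool_rot: [-170.0, 89.7, -166.8]
force: [-7.9, -0.8, 5.1]
grip_width: 0.0004
```

```bash
python3 look.py 7 side
```

```text
t 19.73 tcp rail -0.0617 0.1327 0.0384 F [-7.93 -0.76  5.06] Fn -7.96
side bar white n 461 rel yaw -8.65 rect [-0.0489  0.0188] [0.2003 0.0403] 81.27 z 0.0365
```

Request:
step_arm([
  [-1,0,0,-0.015,0],
  [-1,0,0,-0.03,0],
  [-1,0,0,-0.047,0],
  [-1,0,-0.03,-0.048,0],
  [-1,0,-0.07,-0.048,0],
  [-1,0,-0.11,-0.048,0],
  [-1,0,-0.15,-0.048,0],
  [-1,0,-0.19,-0.048,0],
  [-1,0,-0.215,-0.048,0],
  [-1,0,-0.227,-0.048,0],
  [-1,0,-0.227,-0.044,0],
  [-1,0,-0.227,-0.04,0],
])

```text
time_s: 21.28
tool_pos: [0.5804, -0.0377, 0.0388]
tool_rot: [34.0, 89.9, 37.2]
force: [-0.9, -0.1, 0.4]
grip_width: 0.0004
```

Request:
step_arm([
  [-1,0,0,0.004,0],
  [-1,0,0,0.008,0],
  [-1,0,0,0.012,0],
  [-1,0,0,0.016,0],
  [-1,0,0,0.02,0],
  [-1,0,0,0.023,0],
  [-1,0,0,0.026,0],
  [-1,0,0,0.028,0],
])

```text
time_s: 22.28
tool_pos: [0.6077, -0.0382, 0.0385]
tool_rot: [-67.2, 90.0, -64.1]
force: [-2.6, -1.3, 1.2]
grip_width: 0.0004
```

```bash
python3 look.py 8 scene
```

```text
t 22.27 tcp rail -0.071 -0.0945 0.0385 F [-2.63 -1.31  1.16] Fn -2.7
scene bar white n 697 rel yaw -1.33 rect [-0.0377  0.0192] [0.201  0.0415] 88.64 z 0.0367
```

View pics/scene_8.png

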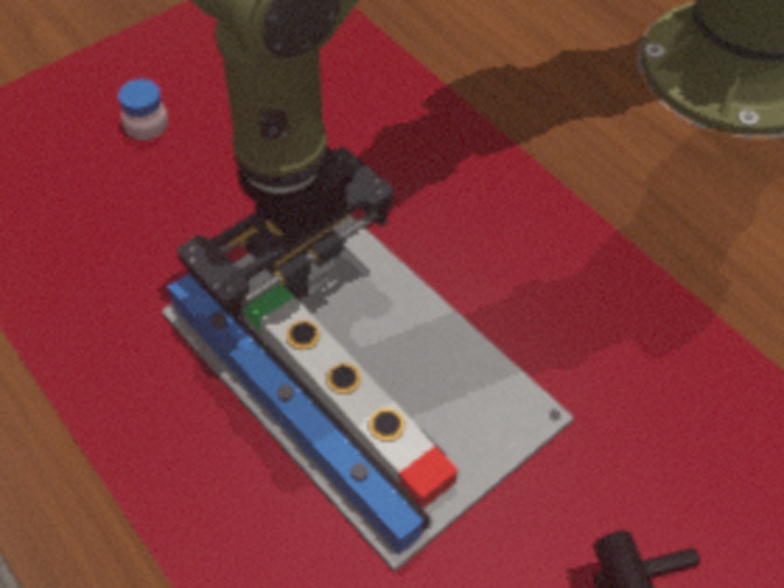

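Request:
step_arm([
  [-1,0,0,0.001,0],
  [-1,0,0,0.002,0],
  [-1,0,0,0.003,0],
  [-1,0,0,0.004,0],
  [-1,0,0,0.005,0],
])

```text
time_s: 22.95
tool_pos: [0.6126, -0.0377, 0.0386]
tool_rot: [-54.8, 90.0, -51.7]
force: [-2.2, -0.8, 0.3]
grip_width: 0.0
```

Request:
step_arm([
  [-1,0,0,0.0005,0],
  [-1,0,0,0.001,0],
  [-1,0,0,0.0015,0],
])

```text
time_s: 23.32
tool_pos: [0.614, -0.0376, 0.0386]
tool_rot: [-156.2, 90.0, -153.1]
force: [-2.6, -1.3, 1.3]
grip_width: 0.0002
```

Request:
step_arm([
  [-1,0,0,0.0005,0],
  [-1,0,0,0.001,0],
])

```text
time_s: 23.58
tool_pos: [0.6159, -0.0371, 0.0388]
tool_rot: [12.6, 89.9, 15.7]
force: [-0.4, -0.0, 0.0]
grip_width: 0.0005
```

Request:
step_arm([
  [-1,0,0,0.0005,0],
  [-1,0,0,0.001,0],
])

```text
time_s: 23.82
tool_pos: [0.6163, -0.0373, 0.0387]
tool_rot: [25.5, 90.0, 28.6]
force: [-0.2, 0.0, 0.3]
grip_width: 0.0006
```

Request:
step_arm([
  [-1,0,0,0.0005,0],
  [-1,0,0,0.001,0],
])

```text
time_s: 24.08
tool_pos: [0.617, -0.0374, 0.0386]
tool_rot: [105.1, 90.0, 108.2]
force: [-0.8, 0.7, 0.5]
grip_width: 0.0002
```

Request:
step_arm([
  [-1,0,0,0.0005,0],
  [-1,0,0,0.001,0],
])

```text
time_s: 24.32
tool_pos: [0.618, -0.0374, 0.0386]
tool_rot: [-179.7, 90.0, -176.6]
force: [-0.0, 0.5, 0.2]
grip_width: 0.0
```

Request:
step_arm([
  [-1,0,0,0.0005,0],
  [-1,0,0,0.001,0],
])

```text
time_s: 24.58
tool_pos: [0.619, -0.0374, 0.0386]
tool_rot: [-156.7, 90.0, -153.6]
force: [-1.7, -0.4, 1.0]
grip_width: 0.0007
```

Request:
step_arm([
  [-1,0,0,0.0005,0],
  [-1,0,0,0.001,0],
])

```text
time_s: 24.82
tool_pos: [0.6194, -0.0374, 0.0385]
tool_rot: [-177.1, 89.9, -174.0]
force: [-5.3, 1.5, 4.3]
grip_width: 0.0002
```

Request:
step_arm([
  [-1,0,0,0.0005,0],
  [-1,0,0,0.001,0],
])

```text
time_s: 25.08
tool_pos: [0.6195, -0.0375, 0.0385]
tool_rot: [-179.3, 89.8, -176.2]
force: [-6.9, 0.5, 6.3]
grip_width: 0.0003
```

```bash
python3 look.py 9 scene
```

```text
t 25.07 tcp rail -0.0592 -0.0944 0.0385 F [-6.92  0.52  6.3 ] Fn -6.88
scene bar white n 693 rel yaw 4.82 rect [-0.0328  0.0237] [0.0419 0.1928] 1.83 z 0.0367
```

Request:
step_arm([
  [-1,0,0,0.0005,0],
  [-1,0,0,0.001,0],
  [-1,0,0,0.001,0],
])

```text
time_s: 25.5
tool_pos: [0.6197, -0.0375, 0.0384]
tool_rot: [-179.2, 89.7, -176.1]
force: [-9.2, 1.6, 6.5]
grip_width: 0.0005
```

```bash
sed -i 's/    cr=im.*/    cr=im[180:320,200:330] if c=="scene" else im[130:290,260:380]/; s/fx=2.8,fy=2.8/fx=4,fy=4/' look.py; python3 look.py 10 scene
```

```text
t 25.5 tcp rail -0.059 -0.0945 0.0384 F [-9.2   1.55  6.48] Fn -9.11
scene bar white n 700 rel yaw 2.68 rect [-0.0325  0.0229] [0.0419 0.1944] 2.3 z 0.0367
```

View pics/scene_10.png

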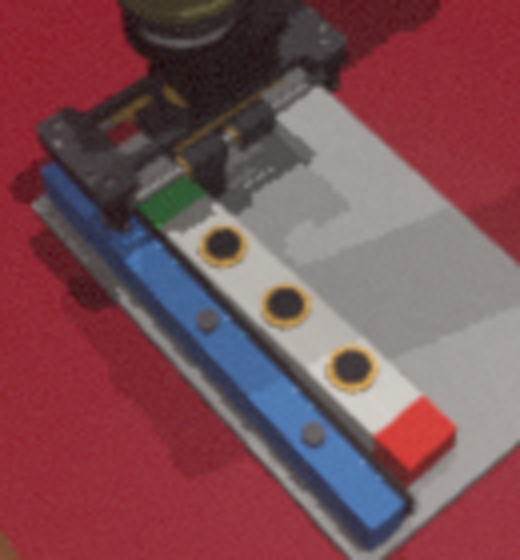

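Request:
step_arm([
  [-1,0,0,-0.01,0],
  [-1,0,0,-0.028,0],
  [-1,0,0.03,-0.028,0],
  [-1,0,0.07,-0.028,0],
  [-1,0,0.11,-0.028,0],
  [-1,0,0.15,-0.028,0],
  [-1,0,0.19,-0.028,0],
  [-1,0,0.215,-0.028,0],
  [-1,0,0.227,-0.028,0],
  [-1,0,0.227,-0.025,0],
  [-1,0,0.227,-0.021,0],
  [-1,0,0.227,-0.018,0],
])

```text
time_s: 27.05
tool_pos: [0.5926, 0.1867, 0.0385]
tool_rot: [-61.7, 90.0, -58.7]
force: [-0.1, 0.2, -0.4]
grip_width: 0.0006
```

```bash
python3 look.py 11 side
```

```text
t 27.05 tcp rail -0.0739 0.1309 0.0385 F [-0.13  0.22 -0.44] Fn -0.12
side bar white n 459 rel yaw 2.06 rect [-0.0341  0.0193] [0.0422 0.2002] 2.08 z 0.0365
```

Request:
step_arm([
  [-1,0,0,0.001,0],
  [-1,0,0,0.002,0],
  [-1,0,0,0.003,0],
  [-1,0,0,0.004,0],
  [-1,0,0,0.005,0],
  [-1,0,0,0.006,0],
  [-1,0,0,0.007,0],
])

```text
time_s: 27.98
tool_pos: [0.5986, 0.1889, 0.0385]
tool_rot: [-170.7, 90.0, -167.6]
force: [-1.0, -0.3, 1.1]
grip_width: 0.0007
```

Request:
step_arm([
  [-1,0,0,0.0005,0],
  [-1,0,0,0.001,0],
  [-1,0,0,0.0015,0],
  [-1,0,0,0.002,0],
])

```text
time_s: 28.48
tool_pos: [0.6005, 0.1892, 0.0385]
tool_rot: [165.5, 90.0, 168.6]
force: [-3.4, -0.1, 2.2]
grip_width: 0.0004
```

Request:
step_arm([
  [-1,0,0,0.0005,0],
  [-1,0,0,0.001,0],
  [-1,0,0,0.0015,0],
])

```text
time_s: 28.85
tool_pos: [0.6028, 0.189, 0.0386]
tool_rot: [5.9, 89.9, 9.0]
force: [-1.5, 0.2, -0.7]
grip_width: 0.0005
```

Request:
step_arm([
  [-1,0,0,0.0005,0],
  [-1,0,0,0.001,0],
])

```text
time_s: 29.1
tool_pos: [0.6034, 0.1891, 0.0386]
tool_rot: [-20.2, 90.0, -17.1]
force: [-1.6, -0.3, 0.4]
grip_width: 0.0006
```

Request:
step_arm([
  [-1,0,0,0.0005,0],
  [-1,0,0,0.001,0],
])

```text
time_s: 29.35
tool_pos: [0.6042, 0.1891, 0.0386]
tool_rot: [-132.0, 90.0, -129.0]
force: [-1.7, -0.3, 0.6]
grip_width: 0.0006
```

Request:
step_arm([
  [-1,0,0,0.0005,0],
  [-1,0,0,0.001,0],
])

```text
time_s: 29.6
tool_pos: [0.6052, 0.1892, 0.0386]
tool_rot: [-153.0, 90.0, -149.9]
force: [-2.6, -0.2, 1.9]
grip_width: 0.0001
```

Request:
step_arm([
  [-1,0,0,0.0005,0],
  [-1,0,0,0.001,0],
])

```text
time_s: 29.85
tool_pos: [0.6062, 0.1893, 0.0386]
tool_rot: [-161.4, 90.0, -158.3]
force: [-2.6, 0.1, 1.0]
grip_width: 0.0007
```

```bash
python3 look.py 12 side
```

```text
t 29.85 tcp rail -0.0602 0.1328 0.0386 F [-2.61  0.14  1.04] Fn -2.59
side bar white n 462 rel yaw 0.88 rect [-0.0307  0.0195] [0.0416 0.2013] 0.36 z 0.0365
```

Request:
step_arm([
  [-1,0,0,0.0005,0],
  [-1,0,0,0.001,0],
])

```text
time_s: 30.15
tool_pos: [0.6072, 0.1894, 0.0385]
tool_rot: [176.8, 90.0, 179.9]
force: [-2.5, 0.3, 2.2]
grip_width: 0.0004
```

Request:
step_arm([
  [-1,0,0,0.0005,0],
  [-1,0,0,0.001,0],
])

```text
time_s: 30.4
tool_pos: [0.6076, 0.1894, 0.0385]
tool_rot: [-173.3, 89.9, -170.2]
force: [-5.3, -0.9, 4.1]
grip_width: 0.0008
```

Request:
step_arm([
  [-1,0,0,0.0005,0],
  [-1,0,0,0.001,0],
])

```text
time_s: 30.65
tool_pos: [0.6078, 0.1895, 0.0386]
tool_rot: [-172.1, 89.8, -169.0]
force: [-8.0, -0.2, 5.3]
grip_width: 0.0003
```

```bash
python3 look.py 13 side
```

```text
t 30.65 tcp rail -0.0586 0.1328 0.0386 F [-8.01 -0.18  5.27] Fn -8.01
side bar white n 467 rel yaw 0.6 rect [-0.0299  0.0193] [0.2012 0.0413] 89.98 z 0.0364
```

Request:
step_arm([
  [-1,0,0,-0.01,0],
  [-1,0,0,-0.026,0],
  [-1,0,-0.03,-0.026,0],
  [-1,0,-0.07,-0.026,0],
  [-1,0,-0.11,-0.026,0],
  [-1,0,-0.15,-0.026,0],
  [-1,0,-0.19,-0.026,0],
  [-1,0,-0.215,-0.026,0],
  [-1,0,-0.228,-0.026,0],
  [-1,0,-0.228,-0.022,0],
  [-1,0,-0.228,-0.017,0],
  [-1,0,-0.228,-0.012,0],
])

```text
time_s: 32.2
tool_pos: [0.6102, -0.0371, 0.0386]
tool_rot: [53.5, 90.0, 56.7]
force: [0.1, -0.7, 0.2]
grip_width: 0.0004
```

Request:
step_arm([
  [-1,0,0,0.001,0],
  [-1,0,0,0.002,0],
  [-1,0,0,0.003,0],
  [-1,0,0,0.004,0],
  [-1,0,0,0.005,0],
  [-1,0,0,0.006,0],
  [-1,0,0,0.007,0],
])

```text
time_s: 33.08
tool_pos: [0.6167, -0.0385, 0.0386]
tool_rot: [-19.7, 90.0, -16.6]
force: [-0.8, 0.7, -0.7]
grip_width: 0.0006
```

```bash
python3 look.py 14
```

```text
t 33.08 tcp rail -0.0621 -0.0953 0.0386 F [-0.8   0.72 -0.71] Fn -0.76
```

Request:
step_arm([
  [-1,0,0,0.0005,0],
  [-1,0,0,0.001,0],
  [-1,0,0,0.0015,0],
])

```text
time_s: 33.45
tool_pos: [0.6181, -0.0384, 0.0386]
tool_rot: [-16.6, 90.0, -13.5]
force: [-0.1, 0.7, -0.2]
grip_width: 0.0005
```

Request:
step_arm([
  [-1,0,0,0.0005,0],
  [-1,0,0,0.001,0],
])

```text
time_s: 33.7
tool_pos: [0.6191, -0.0384, 0.0386]
tool_rot: [-46.9, 90.0, -43.8]
force: [-0.2, 0.4, -0.3]
grip_width: 0.0004
```

Request:
step_arm([
  [-1,0,0,0.0005,0],
  [-1,0,0,0.001,0],
])

```text
time_s: 33.95
tool_pos: [0.6201, -0.0384, 0.0386]
tool_rot: [-91.8, 90.0, -88.7]
force: [-0.5, 0.5, 0.5]
grip_width: 0.0003
```

Request:
step_arm([
  [-1,0,0,0.0005,0],
  [-1,0,0,0.001,0],
])

```text
time_s: 34.2
tool_pos: [0.6202, -0.0384, 0.0385]
tool_rot: [-178.9, 89.9, -175.8]
force: [-4.5, 0.6, 2.6]
grip_width: 0.0007
```

Request:
step_arm([
  [-1,0,0,0.0005,0],
  [-1,0,0,0.001,0],
])

```text
time_s: 34.45
tool_pos: [0.6204, -0.0384, 0.0384]
tool_rot: [179.4, 89.8, -177.5]
force: [-6.8, 0.2, 5.1]
grip_width: 0.0002
```

```bash
python3 look.py 15 scene
```

```text
t 34.45 tcp rail -0.0584 -0.0954 0.0384 F [-6.84  0.24  5.08] Fn -6.82
scene bar white n 706 rel yaw 1.15 rect [-0.0275  0.0227] [0.0415 0.1946] 0.36 z 0.0367
```

Request:
step_arm([
  [-1,0,0,-0.01,0],
  [-1,0,0,-0.03,0],
  [-1,0,0,-0.06,0],
  [-1,-0.04,0,-0.08,0],
  [-1,-0.08,0,-0.1,0],
  [-1,-0.12,0,-0.12,0],
  [-1,-0.12,0,-0.12,0],
])

```text
time_s: 35.38
tool_pos: [0.504, -0.045, 0.1623]
tool_rot: [-8.1, 89.5, -5.0]
force: [0.7, -0.9, -1.0]
grip_width: 0.0004
```

```bash
python3 look.py 16 scene side
python3 - <<'E'
import cv2,numpy as np
a=cv2.imread('pics/scene_16.png');b=cv2.imread('pics/side_16.png')
h=max(len(a),len(b)); f=lambda i:cv2.resize(i,(390,int(len(i)*390/i.shape[1])))
a,b=f(a),f(b);h=max(len(a),len(b))
cv2.imwrite('pics/both.png',np.hstack([np.pad(i,((0,h-len(i)),(0,0),(0,0))) for i in (a,b)]))
E
```

```text
t 35.38 tcp rail -0.175 -0.0957 0.1623 F [ 0.73 -0.9  -1.02] Fn 0.68
scene bar white n 737 rel yaw 0.53 rect [-0.0279  0.0189] [0.0413 0.2011] 0.43 z 0.0367
side bar white n 498 rel yaw 0.03 rect [-0.0294  0.021 ] [0.2057 0.0424] 89.98 z 0.0365
```

View pics/both.png

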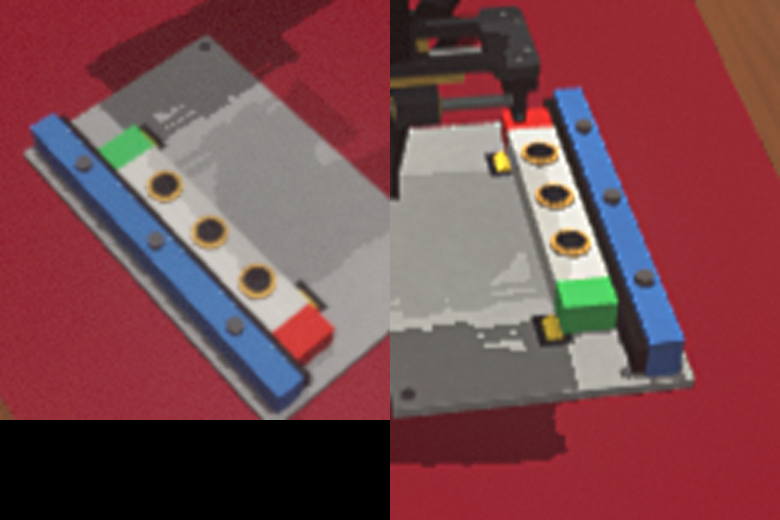

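Request:
step_arm([
  [-1,0,0.04,0,0],
  [-1,0,0.09,0,0],
  [-1,0,0.14,0,0],
  [-1,0,0.19,0,0],
  [-1,0,0.228,0.01,0],
  [-1,0.04,0.228,0.03,0],
  [-1,0.08,0.228,0.05,0],
  [-1,0.11,0.228,0.07,0],
  [-1,0.12,0.228,0.09,0],
  [-1,0.12,0.228,0.1,0],
  [-1,0.12,0.228,0.105,0],
  [-1,0.12,0.228,0.109,0],
])

```text
time_s: 36.98
tool_pos: [0.5989, 0.1892, 0.0391]
tool_rot: [24.0, 90.0, 27.1]
force: [0.0, -0.2, -0.1]
grip_width: 0.0001
```

```bash
python3 look.py 17
```

```text
t 36.98 tcp rail -0.0675 0.133 0.0391 F [ 0.   -0.19 -0.11] Fn -0.01
```

Request:
step_arm([
  [-1,0,0,0.001,0],
  [-1,0,0,0.002,0],
  [-1,0,0,0.003,0],
  [-1,0,0,0.004,0],
  [-1,0,0,0.005,0],
  [-1,0,0,0.006,0],
])

```text
time_s: 37.72
tool_pos: [0.6048, 0.1892, 0.0386]
tool_rot: [-62.4, 90.0, -59.3]
force: [-0.4, -0.0, 0.6]
grip_width: 0.0
```

Request:
step_arm([
  [-1,0,0,0.0005,0],
  [-1,0,0,0.001,0],
])

```text
time_s: 37.98
tool_pos: [0.6058, 0.1892, 0.0385]
tool_rot: [-92.9, 90.0, -89.8]
force: [0.4, -0.3, -0.7]
grip_width: 0.0008
```

Request:
step_arm([
  [-1,0,0,0.0005,0],
  [-1,0,0,0.001,0],
])

```text
time_s: 38.22
tool_pos: [0.6068, 0.1892, 0.0386]
tool_rot: [-51.4, 90.0, -48.3]
force: [0.4, 0.5, 0.1]
grip_width: 0.0008
```

Request:
step_arm([
  [-1,0,0,0.0005,0],
  [-1,0,0,0.001,0],
])

```text
time_s: 38.48
tool_pos: [0.6077, 0.1893, 0.0386]
tool_rot: [-161.0, 90.0, -157.9]
force: [-0.9, -0.1, 0.4]
grip_width: 0.0004
```

```bash
python3 look.py 18
```

```text
t 38.48 tcp rail -0.0587 0.1327 0.0386 F [-0.92 -0.13  0.43] Fn -0.93
```

Request:
step_arm([
  [-1,0,0,0.0005,0],
  [-1,0,0,0.001,0],
])

```text
time_s: 38.72
tool_pos: [0.6078, 0.1894, 0.0385]
tool_rot: [-168.6, 89.9, -165.4]
force: [-5.3, -0.7, 3.9]
grip_width: 0.0002
```

Request:
step_arm([
  [-1,0,0,0.0004,0],
  [-1,0,0,0.0008,0],
])

```text
time_s: 38.98
tool_pos: [0.6078, 0.1894, 0.0384]
tool_rot: [-169.1, 89.8, -166.0]
force: [-6.4, -1.3, 5.2]
grip_width: 0.0006
```

```bash
python3 look.py 19
```

```text
t 38.98 tcp rail -0.0586 0.1327 0.0384 F [-6.37 -1.26  5.25] Fn -6.43
```

Request:
step_arm([
  [-1,0,0,-0.003,0],
  [-1,0,0,-0.02,0],
  [-1,0,0,-0.05,0],
  [-1,-0.04,0,-0.07,0],
  [-1,-0.08,0,-0.09,0],
  [-1,-0.12,0,-0.1,0],
  [-1,-0.12,0,-0.1,0],
])

```text
time_s: 39.85
tool_pos: [0.5122, 0.1852, 0.1627]
tool_rot: [12.3, 89.5, 15.4]
force: [0.5, 0.1, -0.0]
grip_width: 0.0004
```

```bash
python3 look.py 20 scene side
```

```text
t 39.85 tcp rail -0.1543 0.1337 0.1627 F [ 0.51  0.13 -0.03] Fn 0.52
scene bar white n 743 rel yaw 0.31 rect [-0.0277  0.0186] [0.0416 0.2023] 0.34 z 0.0367
side bar white n 487 rel yaw 0.22 rect [-0.0297  0.0179] [0.2016 0.0413] 89.94 z 0.0367
```

Both ends gave the same contact position and the same stiff response. The bar is home, both catches are up behind it, and the arm is clear, so I am handing in.

```bash
python3 -c "
from cell import env; print(env.sign_off())"
```

```text
the job is handed in; nothing more can be done
None
```

The bar is seated against the strip, and I handed the job in at about 40 s with the arm clear; no verdict was reported. I slid it over with closed fingers, pushing alternately on the red and green caps. I then pressed red to the strip, then green, then each once more, and finished with a light re-press on red.

**Last checks**
- **Pressing force:** the fingers pushed with at most about 9 N in any reading at the end of a move, against the 18 N limit on the strip.
- **Seating:** both caps went stiff at the same finger position, within 0.2 mm. When I went back to the red cap, it had not moved from where I left it. I did not go back to the green cap after that last red press.
- **Position:** the bar's centre is 28 to 30 mm in front of the rail's metal face and about 18 mm off-centre along it (limit 35 mm).
- **Catches and height:** the last picture, taken just before the final red re-press, showed both catches risen behind the bar. The bar's top is at 36.7 mm, so it lies flat.
- **Angle to the rail:** the cameras put it between 0.2° and 0.3°, inside the 0.57° limit. An earlier scene-camera reading was 0.53°, close to the limit.

**Not measured:** the strip's own bearing force after release. I inferred it from the contact checks and the raised catches. The parts jar and the test stand looked undisturbed in the mid-run pictures, but I did not measure any bystander again at the end.

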